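# Snap the hairpin clip onto the monitor-arm pin

## Robot

A 7-joint arm with a two-finger parallel gripper is mounted at the origin on the work surface. World frame = base frame: x ahead of the robot, y to its left, z up, the work surface at z = 0. Lengths are in m, angles in rad, forces in N, time in s.
With the tool pointing down it reaches from about 0.425 to 0.925 m from the base axis. Payload 6.8 kg.
Tool frame: the origin (TCP) lies at the very end of the fingers, on their centre line; the grasp point (between the pads) lies 19 mm behind it (bot.grasp_offset is the distance from the TCP to the grasp point, in m); z points along the fingers, y is the direction in which the jaws open and shut (so a half turn about z gives the same grasp; the last joint's range is limited). The gripper opens to 85 mm and grips with 20 to 120 N. Pads are 22 mm wide; open, the fingers measure 114 mm over their backs; the gripper's body (76 mm by 85 mm) begins 54 mm behind the grasp point. The pads swing forward as they close: fully open they stand 13 mm farther back than shut.
Start: joints at [-1.246, 0.477, 0.022, 1.555, -0.011, 1.109, -0.083], TCP at [0.283, 0.613, 0.231] pointing down, gripper open.
Joint ranges: [-2.96, 2.96], [-0.34, 2.1], [-1.41, 1.46], [0.24, 2.44], [-1.37, 4.51], [0.17, 1.92], [-2.96, 2.96]. Speed limits (rad/s): [2.39, 2.39, 3.14, 3.14, 3.14, 3.14, 3.14].

## Interface

Orientations are given as a unit quaternion [w, x, y, z].
In Python, from station import monitor, cams, bot, finder gives the robot as it stands.
- The arm moves only by the tool jog_arm, never from a script. Its argument "plan" is a list of rows, each an object of numbers: "x", "y", "z": the shift along the tool's x, y, z as a fraction of full scale; "wx", "wy", "wz": the turn, a rotation vector about the tool's x, y, z as a fraction of full scale. A call has 1 to 12 rows; each row is the pose to reach, as a shift and turn from the pose measured when the call began, along the tool's axes at that moment, turning the shorter way round; what a row does not reach only later rows make up. Full scale, the value 1, is 20 cm for a shift and 180 degrees for a turn. A row lasts 1/12 s, in which the tool goes at most 41.7 mm and 7.16 degrees, less where a joint would pass 70% of its speed; a pose out of reach is approached as far as the arm can. A call with a number of a shift or a turn outside -1 to 1 is refused whole. A call with a gripper value outside its range is refused whole. "hand" is the opening, from -1 (shut) to 1 (fully open), set as the call begins (left out, the last holds). The fingers move at their own pace and stop on an object; "grip_force" is the grip in N (left out, the last holds). Time passes only in rows, so rows that repeat a pose let the fingers close. It gives the time, the measured TCP pose, the force and the opening at its end, in the units of the state.
- monitor.get_obs(): the state, without advancing time (a new reading comes with each control period).
- cams.read_camera(name): name is "side" or "top"; returns the picture (420x560x3 uint8, red, green, blue); there is no depth.
- cams.get_calibration(name): a dict with "fx", "fy", "cx", "cy" (pixels), "distortion" ([k1, k2, p1, p2, k3] as OpenCV has them; the pictures are not rectified), "extrinsics" (4x4, takes a point from world to camera coordinates). Camera axes: x right, y down, z forward; pixel columns grow to the right and rows downward; lengths in m; the calibration is good to about 2 mm. A picture is of the moment at which its call begins. get_calibration takes no time and is no camera call.
- bot.hand_in(): hands the job in, once; it reports no verdict.
Trained networks look in the newest picture that a camera, given by its name, has taken for a name from the list of things; names that differ only in an ending like _2 or _b are one class to them, and where a whole thing is asked for, a point or a joint stands for the part that bears it (a point fixed in the world has none). Each returns a list of dicts, best first, with "confidence" (0 to 1); they miss things now and then, are a little off and sometimes report something else, mostly with a low value. They report only what shows in the picture. A call takes as long as a camera call. They do not tell look-alikes from the thing itself.
- finder.find_in(camera, target): "bbox" ([left, top, width, height] in pixels, round what is visible of it).
- finder.place_of(camera, target): "location" ([column, row] in pixels: a listed point, or the origin of a listed thing).
The state is a dict: "t": time; "q": joint angles; "joint_vel": joint speeds; "joint_torque": joint torques, N m; "eef_pos": TCP position; "tool_rot": TCP orientation; "contact_force": force on the tool from outside, world axes, zero at the start; "torque": the same for the moment, N m; "gripper_width": opening from 0.0 (shut) to 1.0 (fully open).
Only numpy, scipy, OpenCV 4.12 (cv2) and the standard library are available. Lean on these libraries where they do the work, as an engineer would, in place of code of your own. Each camera call takes 0.05 s, during which the arm holds its last target. There are 200 camera calls.

## Task

The strut of the monitor arm is hooked over the pin of its desk bracket, but the retaining clip is missing. Pick up the hairpin spring clip lying on the desk and push it sideways onto the thin neck of the pin, between the strut's eye and the pin's head, until it snaps fully home around the neck, then let go of it. Push slowly and gently (stay below 25 N, do not ram the bracket), and leave the stapler, the mug and the bolt where they are.

Things in the scene. Friction and masses are not known exactly. Their poses are not given: they have to be found in the camera images.
- clip: hairpin spring clip 91 mm long, flat on the desk: black thumb grip at the tail, two sprung steel legs (6 mm thick in z) ahead. Origin: on the underside, below the centre of the 16 mm wide pocket for the pin's neck; x along the legs out of the mouth, z up. Pocket's back: end of a fixed tongue at x -7.6 mm. Cross bar 27 mm wide, 6 mm thick, at x -42 to -34. Leg tips at x +23. About 80 g
- clip_throat (a point): midway between the two round bulges of the legs, 7 mm ahead of the clip's origin, 3 mm above its underside; throat 9 mm wide, mouth flaring to 22 mm inside (33 outside) at the tips. Springing it over the neck takes a push of 6 to 16 N (differs with friction); the push drops suddenly as the bulges snap past and rises steeply when the tongue meets the neck. Axes as the clip's
- clip_grip (a point): centre of the clip's black thumb grip, 28 mm long (x) x 22 wide (y) x 22 tall: 54 mm behind the clip's origin (x -54 mm) and 11 mm above its underside; axes as the clip's. It can be pinched across its 22 mm width
- bracket: fixed aluminium desk bracket: base plate 320 x 90 x 10 mm (x -30 to +290), socket block 94 x 50 mm (x -24 to +70, top at z 50) under the pin, dark strut tube 26 mm thick along x (from about x +120 to +237, axis at z 55), column 44 mm thick, 180 tall, at x +260, with an arm stub on top ahead to x +381. Origin at desk level on the strut's centre line; x from pin to column, z up
- pin_neck (a point): centre of the upright steel pin's neck, 65 mm above the desk: 14 mm diameter, bare from z 60 to 70 mm, under a round head (22 mm diameter, z 70 to 78). x towards the column, z up; the open side for clip and fingers is -x. The pin stands in a slotted hole: pushed to +x with about 5 N it slides back until the strut bottoms out and it stands firm, 8 to 30 mm on (differs)
- strut_eye (a point): centre of the top face of the strut's flat round eye, 5 mm below pin_neck (z 60 mm): disc 48 mm diameter, 10 mm thick around the pin, sliding with it; it is the floor of the groove that the clip goes into. Axes as pin_neck's
- stapler: loose black and steel stapler, 150 x 36 x 45 mm, bystander; origin under its centre, x along its length
- mug: loose white mug, 80 mm diameter, 92 mm tall, bystander; origin at the centre of its foot
- bolt: loose steel bolt standing on its head, head 22 mm diameter x 8 mm, shank 10 mm, 40 mm tall, bystander; origin at the centre of its underside
Things that resemble listed ones, but are neither listed nor needed, are in the scene too. Of the things like the clip, leave any that is orange; of the rest the larger one is meant.

How it is judged:
By the outcome, as a careful person would: the job done as asked, in the order asked, and still so for the second after the job is handed in, with the robot touching nothing.
It also fails if it takes over 69 s, if anything falls off the work surface, if the arm or the gripper's body presses on something with over 40 N, if the wrist force passes 120 N, or if a joint passes its speed limit or range.

## Working session

There is one attempt and no reset: what is moved stays moved. The work goes in short steps, Python scripts to look and compute and a tool call to move; the robot and the scene stay as the last step left them, time stands still between calls to the robot, and variables do not carry over. Pictures are saved under pics/ and viewed, about 8 in all and at most 12, crops included, and the job is handed in when it is done.

Besides the shell and the picture viewer there is one more tool, called after "Call:" as name(argument=value, ...) on one line, values as JSON. jog_arm: Moves the arm, as the interface text tells. Shift numbers are shares of 20 cm and turn numbers shares of 180 degrees, none past 1 either way. Its arguments: {"type":"object","properties":{"plan":{"type":"array","items":{"type":"object","properties":{"x":{"type":"number","minimum":-1,"maximum":1},"y":{"type":"number","minimum":-1,"maximum":1},"z":{"type":"number","minimum":-1,"maximum":1},"wx":{"type":"number","minimum":-1,"maximum":1},"wy":{"type":"number","minimum":-1,"maximum":1},"wz":{"type":"number","minimum":-1,"maximum":1}}}},"hand":{"type":"number"},"grip_force":{"type":"number"}},"required":["plan"]}

```bash
ls; mkdir -p pics; cat > h.py <<'E'
import numpy as np, cv2
from scipy.spatial.transform import Rotation as R
from station import monitor, cams, bot, finder
def cal(n):
    c=cams.get_calibration(n); return np.array([[c['fx'],0,c['cx']],[0,c['fy'],c['cy']],[0,0,1.]]),np.array(c['distortion'],float),np.array(c['extrinsics'])
def ray(n,px):
    K,d,E=cal(n); u=cv2.undistortPoints(np.array([[px]],float),K,d)[0,0]
    Rm,t=E[:3,:3],E[:3,3]; return -Rm.T@t, Rm.T@np.array([u[0],u[1],1])
def onz(n,px,z):
    o,v=ray(n,px); return o+v*(z-o[2])/v[2]
def proj(n,p):
    K,d,E=cal(n); return cv2.projectPoints(np.array(p,float).reshape(-1,1,3),cv2.Rodrigues(E[:3,:3])[0],E[:3,3],K,d)[0][:,0]
def shot(n):
    return cams.read_camera(n)[:,:,::-1].copy()
E
python3 - <<'E'
from h import *
np.set_printoptions(precision=4,suppress=True)
a=shot('side');b=shot('top');cv2.imwrite('pics/s0.png',a);cv2.imwrite('pics/t0.png',b)
Z=dict(clip=0,clip_throat=.003,clip_grip=.011,pin_neck=.065,strut_eye=.06,bracket=0,stapler=0,mug=0,bolt=0)
for n in('side','top'):
    print(n,'cam',ray(n,(280,210))[0])
    for k,z in Z.items():
        for r in finder.place_of(n,k)[:4]: print(k,np.round(r['location'],1),round(r['confidence'],2),onz(n,r['location'],z))
o=monitor.get_obs();print(o)
E
```

```text
pics
side cam [ 0.3281 -0.5868  0.4681]
clip [239.2 208.3] 0.74 [0.5493 0.1897 0.    ]
clip [226.8 180.7] 0.73 [0.5651 0.3431 0.    ]
clip [245.9 227. ] 0.54 [ 0.5372  0.1067 -0.    ]
clip_throat [238.7 202.3] 0.71 [0.5557 0.2124 0.003 ]
clip_throat [252.9 226.8] 0.64 [0.5499 0.0966 0.003 ]
clip_throat [224.  180.5] 0.62 [0.5571 0.3415 0.003 ]
clip_grip [213.3 204.7] 0.55 [0.4942 0.2132 0.011 ]
clip_grip [217.  186.4] 0.53 [0.5274 0.3006 0.011 ]
clip_grip [236.7 207.6] 0.53 [0.5398 0.1769 0.011 ]
clip_grip [230.6 221.4] 0.45 [0.5093 0.1256 0.011 ]
pin_neck [291.5 223.1] 0.76 [ 0.5912 -0.0133  0.065 ]
pin_neck [290.5 254.3] 0.56 [ 0.5488 -0.1012  0.065 ]
strut_eye [434.6 339. ] 0.45 [ 0.6461 -0.3401  0.06  ]
bracket [289.  255.1] 0.75 [ 0.5807 -0.0241  0.    ]
stapler [322.7 354.5] 0.86 [ 0.5272 -0.2591  0.    ]
mug [291.6 176.4] 0.55 [0.7324 0.2925 0.    ]
bolt [435.9 338.4] 0.71 [ 0.6954 -0.3037  0.    ]
top cam [0.4058 0.0181 1.0844]
clip [141.1 233.1] 0.68 [0.5576 0.3282 0.    ]
clip [190.3 234.1] 0.61 [0.556  0.2085 0.    ]
clip [223.1 240.1] 0.5 [0.542  0.1289 0.    ]
clip_throa
[... 476 characters left out ...]
et [284.7 222.9] 0.89 [ 0.5847 -0.0193  0.    ]
bracket [395.4 181.4] 0.22 [ 0.6908 -0.2951  0.    ]
mug [158.6 163.8] 0.7 [0.732  0.2946 0.    ]
bolt [399.1 184.6] 0.64 [ 0.6826 -0.304   0.    ]
{'t': 1.0, 'q': array([-1.2461,  0.477 ,  0.0224,  1.5554, -0.0115,  1.1093, -0.0831]), 'joint_vel': array([0.0014, 0.0001, 0.0012, 0.0004, 0.0017, 0.0004, 0.0024]), 'joint_torque': array([  0.001 , -59.6354,   1.6066, -28.154 ,   0.0124,   0.0017,
        -0.    ]), 'eef_pos': array([0.2831, 0.6128, 0.2313]), 'tool_rot': array([-0.    ,  0.2148,  0.9767,  0.    ]), 'contact_force': array([-0.1556,  0.7175,  0.2407]), 'torque': array([-0.0007, -0.001 ,  0.0165]), 'gripper_width': 0.9939468983868204}
```

View pics/s0.png

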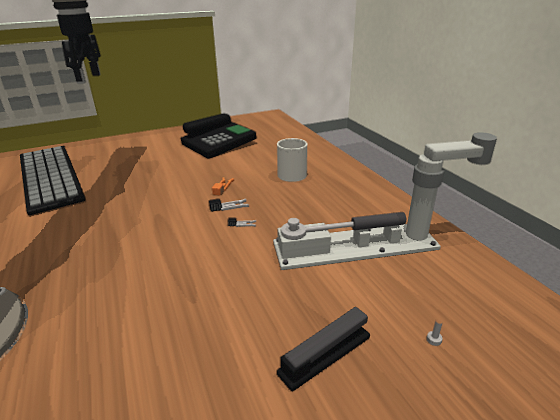

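View pics/t0.png

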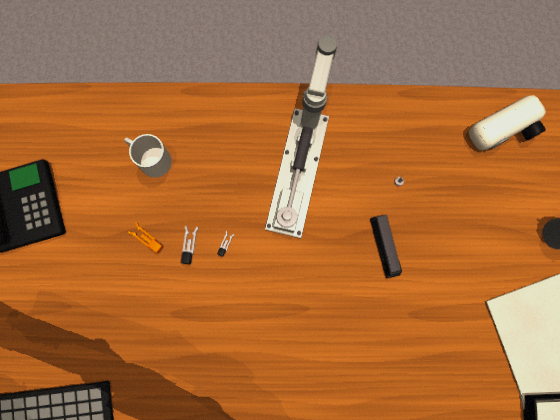

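The side and top pictures show three clip-like things. In the top view they are orange at (146,238), black-gripped at (188,245), and a smaller black-gripped one at (226,243). The larger non-orange one at (188,245) fits the description, so I'll confirm it in one crop. The pin is at about (286,216) and the column at (315,100).

```bash
python3 - <<'E'
from h import *
np.set_printoptions(precision=4,suppress=True)
b=cv2.imread('pics/t0.png'); 
c1=cv2.resize(b[215:275,125:240],None,fx=6.9,fy=6.9,interpolation=cv2.INTER_CUBIC)[:,:790]
c2=cv2.resize(b[190:245,255:330],None,fx=3.3,fy=3.3,interpolation=cv2.INTER_CUBIC)
im=np.zeros((c1.shape[0]+c2.shape[0],790,3),np.uint8);im[:c1.shape[0],:c1.shape[1]]=c1;im[c1.shape[0]:,:c2.shape[1]]=c2
cv2.imwrite('pics/c0.png',im)
q=[onz('top',p,.01) for p in((266,231),(301,237),(328,116),(295,109))]
print(np.array(q)); d=(q[2]+q[3]-q[0]-q[1])/2; print('plate',np.linalg.norm(d),np.degrees(np.arctan2(d[1],d[0])), (q[0]+q[1])/2+d/np.linalg.norm(d)*.03)
E
```

```text
[[ 0.5632  0.0258  0.01  ]
 [ 0.5491 -0.0579  0.01  ]
 [ 0.8574 -0.1288  0.01  ]
 [ 0.8754 -0.0454  0.01  ]]
plate 0.31827379599189604 -12.890696871812958 [ 0.5854 -0.0228  0.01  ]
```

View pics/c0.png

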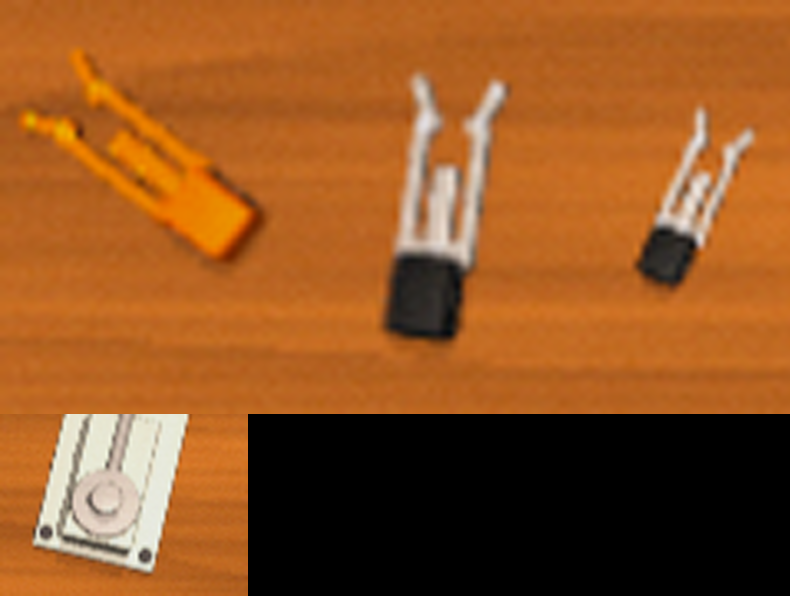

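The crop shows the middle, black-gripped clip is clearly larger than the right one (grip near (187,257), bulges near (191,233)), and the third is orange. I'll take the middle one.

```bash
cat >> h.py <<'E'
def go(p,yaw):
    "print move to TCP p with tool x at yaw(deg), tool down"
    o=monitor.get_obs(); q=o['tool_rot']; R0=R.from_quat([q[1],q[2],q[3],q[0]])
    c,s=np.cos(np.radians(yaw)),np.sin(np.radians(yaw))
    Rt=R.from_matrix(np.array([[c,s,0],[s,-c,0],[0,0,-1]]))
    print('t',o['t'],'pos',o['eef_pos'],'shift',np.round(R0.inv().apply(np.array(p)-o['eef_pos'])/.2,4),'turn',np.round((R0.inv()*Rt).as_rotvec()/np.pi,4),'F',o['contact_force'],'w',o['gripper_width'])
E
python3 - <<'E'
from h import *
np.set_printoptions(precision=4,suppress=True)
g=onz('top',(186.9,257.2),.022);t=onz('top',(190.7,232.8),.006);g2=onz('top',(185.2,260.1),.011);t2=onz('top',(190.8,233.7),.003)
print(g,t,g2,t2)
for a,b in((g,t),(g2,t2)):
    d=b-a;print(np.linalg.norm(d[:2]),np.degrees(np.arctan2(d[1],d[0])))
go([.493,.215,.12],171)
E
```

```text
[0.4983 0.2107 0.022 ] [0.5583 0.2066 0.006 ] [0.4924 0.2165 0.011 ] [0.5566 0.2068 0.003 ]
0.06017166818560848 -3.8592614885505077
0.06492432118911208 -8.522696018364291
t 1.0 pos [0.2831 0.6128 0.2313] shift [-1.7869 -1.3653  0.5565] turn [ 0.     -0.     -0.0878] F [-0.1556  0.7175  0.2407] w 0.9939468983868204
```

Call:
jog_arm(plan=[{"x": -0.9,"y": -0.68,"z": 0.2,"wz": -0.1},{"x": -0.9,"y": -0.68,"z": 0.2,"wz": -0.1},{"x": -0.9,"y": -0.68,"z": 0.2,"wz": -0.1},{"x": -0.9,"y": -0.68,"z": 0.2,"wz": -0.1},{"x": -0.9,"y": -0.68,"z": 0.2,"wz": -0.1},{"x": -0.9,"y": -0.68,"z": 0.2,"wz": -0.1},{"x": -0.9,"y": -0.68,"z": 0.2,"wz": -0.1},{"x": -0.9,"y": -0.68,"z": 0.2,"wz": -0.1}], hand=0.2, grip_force=80)

```text
invalid input at $.plan[0]: expected keys x, y, z, wx, wy, wz
```

```bash
python3 -c "
from h import *
go([.495,.2145,.10],173.5)"
```

```text
t 1.0 pos [0.28313581 0.61278416 0.23133608] shift [-1.797  -1.3634  0.6565] turn [ 0.     -0.     -0.1017] F [-0.15563963  0.71752661  0.24073889] w 0.9939468983868204
```

Call:
jog_arm(plan=[{"x": -0.9,"y": -0.68,"z": 0.2,"wx": 0,"wy": 0,"wz": -0.1},{"x": -0.9,"y": -0.68,"z": 0.2,"wx": 0,"wy": 0,"wz": -0.1},{"x": -0.9,"y": -0.68,"z": 0.2,"wx": 0,"wy": 0,"wz": -0.1},{"x": -0.9,"y": -0.68,"z": 0.2,"wx": 0,"wy": 0,"wz": -0.1},{"x": -0.9,"y": -0.68,"z": 0.2,"wx": 0,"wy": 0,"wz": -0.1},{"x": -0.9,"y": -0.68,"z": 0.2,"wx": 0,"wy": 0,"wz": -0.1},{"x": -0.9,"y": -0.68,"z": 0.2,"wx": 0,"wy": 0,"wz": -0.1},{"x": -0.9,"y": -0.68,"z": 0.2,"wx": 0,"wy": 0,"wz": -0.1}], hand=0.2, grip_force=80)

```text
t: 1.67
eef_pos: [0.3904, 0.4126, 0.1914]
tool_rot: [0.0, 0.061, 0.998, -0.0]
contact_force: [-0.7, 1.0, -0.2]
gripper_width: 0.596
```

```bash
python3 -c "
from h import *
go([.495,.2145,.10],173.5)"
```

```text
t 1.6667 pos [0.39038732 0.41259631 0.19140976] shift [-0.6395 -0.9196  0.4572] turn [-0.      0.     -0.0027] F [-0.68074982  0.95171426 -0.2150876 ] w 0.5962024552167254
```

Call:
jog_arm(plan=[{"x": -0.64,"y": -0.92,"z": 0.4,"wx": 0,"wy": 0,"wz": 0},{"x": -0.64,"y": -0.92,"z": 0.4,"wx": 0,"wy": 0,"wz": 0},{"x": -0.64,"y": -0.92,"z": 0.4,"wx": 0,"wy": 0,"wz": 0},{"x": -0.64,"y": -0.92,"z": 0.4,"wx": 0,"wy": 0,"wz": 0},{"x": -0.64,"y": -0.92,"z": 0.4,"wx": 0,"wy": 0,"wz": 0},{"x": -0.64,"y": -0.92,"z": 0.4,"wx": 0,"wy": 0,"wz": 0},{"x": -0.64,"y": -0.92,"z": 0.4,"wx": 0,"wy": 0,"wz": 0},{"x": -0.64,"y": -0.92,"z": 0.4,"wx": 0,"wy": 0,"wz": 0},{"x": -0.64,"y": -0.92,"z": 0.4,"wx": 0,"wy": 0,"wz": 0}])

```text
t: 2.42
eef_pos: [0.4949, 0.2168, 0.1117]
tool_rot: [0.0, 0.06, 0.998, 0.001]
contact_force: [0.3, -0.3, 0.3]
gripper_width: 0.602
```

```bash
python3 - <<'E'
from h import *
go([.495,.2145,.003],173.5)
a=shot('side');b=shot('top')
o=monitor.get_obs()
ca=cv2.resize(a[140:250,170:310],(700,550),interpolation=cv2.INTER_CUBIC)
for n in('side','top'): print(n,np.round(proj(n,[o['eef_pos'],[.495,.2145,.003],[.495,.2145,.022]]),1))
cv2.imwrite('pics/a1.png',ca)
for n in('side','top'):
  for r in finder.place_of(n,'clip_grip')[:3]: print(n,np.round(r['location'],1),r['confidence'],onz(n,r['location'],.011))
E
```

```text
t 2.4167 pos [0.49493865 0.21684245 0.11174094] shift [-0.0016 -0.0124  0.5437] turn [ 0.0005  0.0001 -0.0019] F [ 0.26059585 -0.26127433  0.29858476] w 0.6016532620738895
side [[208.3 164.3]
 [213.8 207.3]
 [213.  200.3]]
top [[176.4 255.2]
 [186.7 259.3]
 [185.2 258.6]]
side [212.5 204.5] 0.56 [0.49273833 0.21488503 0.011     ]
side [216.4 187.7] 0.53 [0.52409059 0.29428306 0.011     ]
side [230.8 222.4] 0.5 [0.5084769  0.12149828 0.011     ]
top [221.5 251.9] 0.5 [0.51238821 0.13095275 0.011     ]
top [184.3 258.6] 0.43 [0.49590274 0.21872249 0.011     ]
```

View pics/a1.png

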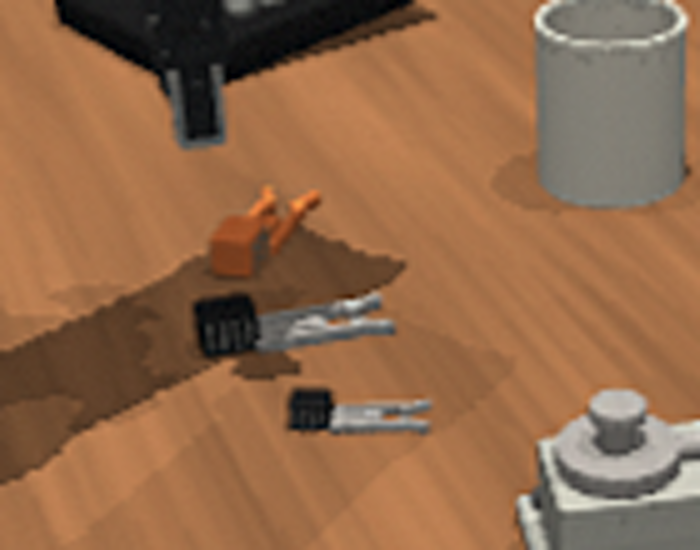

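The close-up side picture shows the gripper above the desk at crop (200,110). The clip's grip is at crop (227,325), about 2 mm further along +x than I estimated. Going down.

Call:
jog_arm(plan=[{"x": -0.012,"y": -0.012,"z": 0.15,"wx": 0,"wy": 0,"wz": 0},{"x": -0.012,"y": -0.012,"z": 0.3,"wx": 0,"wy": 0,"wz": 0},{"x": -0.012,"y": -0.012,"z": 0.42,"wx": 0,"wy": 0,"wz": 0},{"x": -0.012,"y": -0.012,"z": 0.5,"wx": 0,"wy": 0,"wz": 0},{"x": -0.012,"y": -0.012,"z": 0.535,"wx": 0,"wy": 0,"wz": 0},{"x": -0.012,"y": -0.012,"z": 0.535,"wx": 0,"wy": 0,"wz": 0},{"x": -0.012,"y": -0.012,"z": 0.535,"wx": 0,"wy": 0,"wz": 0},{"x": -0.012,"y": -0.012,"z": 0.535,"wx": 0,"wy": 0,"wz": 0}])

```text
t: 3.28
eef_pos: [0.4977, 0.2147, 0.0061]
tool_rot: [0.001, 0.059, 0.998, 0.001]
contact_force: [0.0, -0.6, 0.2]
gripper_width: 0.604
```

Call:
jog_arm(plan=[{"x": 0,"y": 0,"z": 0,"wx": 0,"wy": 0,"wz": 0},{"x": 0,"y": 0,"z": 0,"wx": 0,"wy": 0,"wz": 0},{"x": 0,"y": 0,"z": 0,"wx": 0,"wy": 0,"wz": 0},{"x": 0,"y": 0,"z": 0,"wx": 0,"wy": 0,"wz": 0},{"x": 0,"y": 0,"z": 0,"wx": 0,"wy": 0,"wz": 0},{"x": 0,"y": 0,"z": 0,"wx": 0,"wy": 0,"wz": 0},{"x": 0,"y": 0,"z": 0,"wx": 0,"wy": 0,"wz": 0},{"x": 0,"y": 0,"z": 0,"wx": 0,"wy": 0,"wz": 0},{"x": 0,"y": 0,"z": 0,"wx": 0,"wy": 0,"wz": 0}], hand=-1, grip_force=80)

```text
t: 4.03
eef_pos: [0.4985, 0.2151, 0.0076]
tool_rot: [0.002, 0.059, 0.998, 0.002]
contact_force: [-1.5, -0.5, 10.0]
gripper_width: 0.234
```

```bash
python3 - <<'E'
from h import *
go([.495,.2145,.12],167.1)
E
```

```text
t 4.0333 pos [0.49853542 0.21509603 0.00758111] shift [ 0.015  -0.003  -0.5622] turn [0.0013 0.0012 0.0339] F [-1.51956577 -0.49464911 10.01731594] w 0.23377685698358874
```

Call:
jog_arm(plan=[{"x": 0,"y": 0,"z": -0.05,"wx": 0,"wy": 0,"wz": 0},{"x": 0,"y": 0,"z": -0.15,"wx": 0,"wy": 0,"wz": 0},{"x": 0,"y": 0,"z": -0.3,"wx": 0,"wy": 0,"wz": 0},{"x": 0,"y": 0,"z": -0.45,"wx": 0,"wy": 0,"wz": 0.02},{"x": 0,"y": 0,"z": -0.5,"wx": 0,"wy": 0,"wz": 0.034},{"x": 0,"y": 0,"z": -0.5,"wx": 0,"wy": 0,"wz": 0.034},{"x": 0,"y": 0,"z": -0.5,"wx": 0,"wy": 0,"wz": 0.034}])

```text
t: 4.62
eef_pos: [0.4983, 0.215, 0.1084]
tool_rot: [0.003, 0.112, 0.994, 0.002]
contact_force: [0.3, 0.1, -1.9]
gripper_width: 0.235
```

```bash
python3 - <<'E'
from h import *
go([.4785,.0045,.1],167.1)
E
```

```text
t 4.6167 pos [0.49829707 0.21501637 0.10842937] shift [-0.1371 -1.0485  0.0372] turn [0.0017 0.0015 0.0004] F [ 0.25166426  0.09986467 -1.90753534] w 0.23530547922348322
```

Call:
jog_arm(plan=[{"x": -0.13,"y": -0.15,"z": 0.03,"wx": 0,"wy": 0,"wz": 0},{"x": -0.13,"y": -0.35,"z": 0.03,"wx": 0,"wy": 0,"wz": 0},{"x": -0.13,"y": -0.55,"z": 0.03,"wx": 0,"wy": 0,"wz": 0},{"x": -0.13,"y": -0.75,"z": 0.03,"wx": 0,"wy": 0,"wz": 0},{"x": -0.13,"y": -0.9,"z": 0.03,"wx": 0,"wy": 0,"wz": 0},{"x": -0.13,"y": -1.0,"z": 0.03,"wx": 0.0017,"wy": 0.0015,"wz": 0},{"x": -0.13,"y": -1.0,"z": 0.03,"wx": 0.0017,"wy": 0.0015,"wz": 0},{"x": -0.13,"y": -1.0,"z": 0.03,"wx": 0.0017,"wy": 0.0015,"wz": 0}])

```text
t: 5.28
eef_pos: [0.4781, 0.0131, 0.1004]
tool_rot: [-0.001, 0.113, 0.994, -0.0]
contact_force: [0.7, 1.3, -0.2]
gripper_width: 0.235
```

```bash
python3 - <<'E'
from h import *
go([.4785,.0045,.1],167.1)
a=shot('side');b=shot('top');o=monitor.get_obs();p=o['eef_pos']
def tri(p1,p2):
    A=[];B=[]
    for n,x in(('side',p1),('top',p2)):
        c,v=ray(n,x);v=v/np.linalg.norm(v);M=np.eye(3)-np.outer(v,v);A.append(M);B.append(M@c)
    return np.linalg.lstsq(np.vstack(A),np.hstack(B),rcond=None)
for k in('clip_throat','clip_grip','clip','pin_neck','strut_eye'):
  for n in('side','top'):
    for r in finder.place_of(n,k)[:4]: print(k,n,np.round(r['location'],1),round(r['confidence'],2))
ca=cv2.resize(a[170:270,220:340],(600,500),interpolation=cv2.INTER_CUBIC)
cb=cv2.resize(b[190:270,255:295],(250,500),interpolation=cv2.INTER_CUBIC)
cv2.imwrite('pics/a2.png',np.hstack([ca,cb][:2])[:, :800])
cv2.imwrite('pics/s2.png',a);cv2.imwrite('pics/t2.png',b)
E
```

```text
t 5.2833 pos [0.47813007 0.01306564 0.10043951] shift [-0.0114 -0.0413  0.0022] turn [-0.0003 -0.0007 -0.0001] F [ 0.65278129  1.30502452 -0.24438208] w 0.23518026706345294
clip_throat side [250.4 223.5] 0.73
clip_throat side [256.8 213.3] 0.57
clip_throat top [138.  231.4] 0.5
clip_throat top [225.1 235.2] 0.45
clip_grip side [225.  210.9] 0.74
clip_grip side [233.1 224.7] 0.74
clip_grip side [218.7 187.1] 0.38
clip_grip top [156.2 162.1] 0.75
clip_grip top [156.1 246.5] 0.57
clip_grip top [220.5 253.7] 0.49
clip side [258.1 218.2] 0.79
clip side [244.4 227.5] 0.65
clip side [222.2 183. ] 0.5
clip top [139.8 233.3] 0.86
clip top [223.6 239.1] 0.58
clip top [157.4 161.2] 0.29
pin_neck side [262.5 214.8] 0.64
pin_neck side [294.5 224.1] 0.57
pin_neck top [288.  213.9] 0.72
strut_eye side [290.3 227.7] 0.67
strut_eye top [284.9 216.6] 0.81
```

View pics/a2.png

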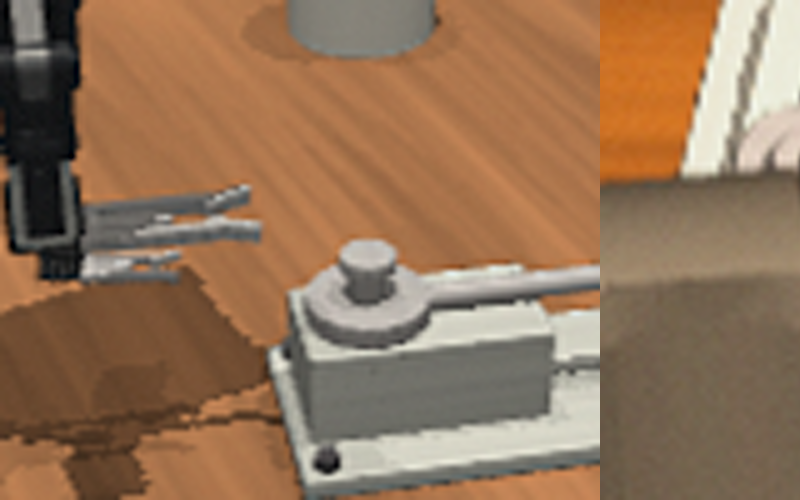

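The side crop shows the clip held level with its tips at crop (248,192) and (260,232), and the pin head at crop (367,250). The arm blocks the top view. Now working out the relative geometry.

```bash
python3 - <<'E'
from h import *
np.set_printoptions(precision=4,suppress=True)
p=np.array([.4781,.0131,.1004]);y=np.radians(-12.95);u=np.array([np.cos(y),np.sin(y),0]);v=np.array([-u[1],u[0],0])
def vert(px,off=0):
    o,d=ray('side',px);s=(off-(o-p)@v)/(d@v);q=o+s*d;return np.array([(q-p)@u,q[2]])
print('tips mid',vert((270.8,212.4)),'near',vert((272,216.4),-.0135),'far',vert((269.6,208.4),.0135),'throat mid',vert((263,213.8)))
print('pin top view',onz('top',(286.5,216.2),.078),'side',onz('side',(293.4,220),.078))
for px in((294.5,224.1),(291.5,223.1)):print('neck side',onz('side',px,.065))
print('eye',onz('top',(284.9,216.6),.06),onz('side',(290.3,227.7),.06))
q0=np.array([.49,0,0])
print('expected tip px',proj('side',[p+u*(.077)+v*.0135-[0,0,.0046],p+u*.077-v*.0135-[0,0,.0046]]))
E
```

```text
tips mid [0.0774 0.0933] near [0.0774 0.0928] far [0.0773 0.0941] throat mid [0.0628 0.0921]
pin top view [ 0.5872 -0.0207  0.078 ] side [ 0.5904 -0.0236  0.078 ]
neck side [ 0.5949 -0.0189  0.065 ]
neck side [ 0.5912 -0.0133  0.065 ]
eye [ 0.5895 -0.0177  0.06  ] [ 0.5857 -0.0199  0.06  ]
expected tip px [[269.4088 207.646 ]
 [271.7558 215.0012]]
```

Call:
jog_arm(plan=[{"x": 0,"y": -0.02,"z": 0.05,"wx": 0,"wy": 0,"wz": 0},{"x": 0,"y": -0.04,"z": 0.1,"wx": 0,"wy": 0,"wz": 0},{"x": 0,"y": -0.04,"z": 0.14,"wx": 0,"wy": 0,"wz": 0},{"x": 0,"y": -0.04,"z": 0.153,"wx": 0,"wy": 0,"wz": 0},{"x": 0,"y": -0.04,"z": 0.153,"wx": 0,"wy": 0,"wz": 0},{"x": 0,"y": -0.04,"z": 0.153,"wx": 0,"wy": 0,"wz": 0},{"x": 0,"y": -0.04,"z": 0.153,"wx": 0,"wy": 0,"wz": 0}])

```text
t: 6.47
eef_pos: [0.4778, 0.0067, 0.071]
tool_rot: [0.0, 0.112, 0.994, 0.0]
contact_force: [0.6, 0.1, -1.0]
gripper_width: 0.233
```

```bash
cat >> h.py <<'E'
def chk(f,pin=np.array([.588,-.0205,0]),zoff=.0076):
    np.set_printoptions(precision=4,suppress=True)
    a=shot('side');o=monitor.get_obs();p=o['eef_pos'];q=o['tool_rot'];Rm=R.from_quat([q[1],q[2],q[3],q[0]]).as_matrix()
    u,v=-Rm[:,0],Rm[:,1];d=pin-p
    print('t',o['t'],'p',p,'yaw',np.degrees(np.arctan2(u[1],u[0])),'pitch',np.degrees(np.arcsin(u[2])),'roll',np.degrees(np.arcsin(v[2])),'pin ahead of origin',d@u*1-.054,'lat',d@v,'underside',p[2]-zoff,'F',o['contact_force'],'fwd',o['contact_force']@u,'w',o['gripper_width'])
    cv2.imwrite(f,cv2.resize(a[190:260,230:330],(800,560),interpolation=cv2.INTER_CUBIC))
E
python3 -c "
from h import *
chk('pics/a3.png')"
```

```text
t 6.5167 p [0.4778 0.0068 0.0712] yaw -12.80402392383395 pitch 0.03427113465214815 roll 0.0151898200952952 pin ahead of origin 0.05941561627421486 lat -0.00219461349208737 underside 0.06355144714185294 F [ 0.0655  1.0538 -0.3595] fwd -0.16988353304688605 w 0.23490641645281166
```

View pics/a3.png

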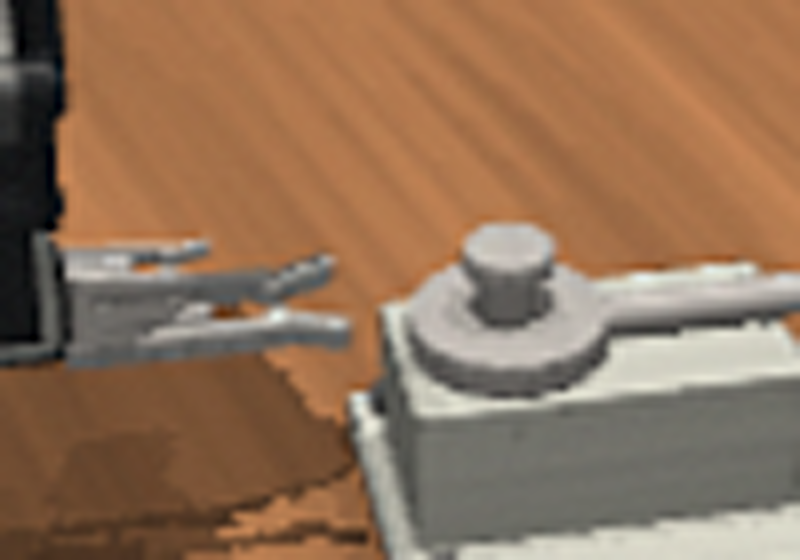

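```bash
python3 - <<'E'
from h import *
np.set_printoptions(precision=1,suppress=True)
p=np.array([.4778,.0068,.0712]);y=np.radians(-12.8);u=np.array([np.cos(y),np.sin(y),0]);v=np.array([-u[1],u[0],0])
f=lambda P:(proj('side',P)-[230,190])*8
c=p+[0,0,-.0046]
print('tips far/near (outer ends y 13.5)',f([c+u*.077+v*.0135,c+u*.077-v*.0135]))
pin=np.array([.588,-.0205,0])
print('head top, eye top c, eye near/far along view',f([pin+[0,0,.078],pin+[0,0,.06],pin+[0,0,.06]-u*.024,pin+[0,0,.06]+u*.024,pin+[0,0,.06]-v*.024,pin+[0,0,.06]+v*.024]))
for n in ('pin_neck','strut_eye'):
    print([(np.round((np.array(r['location'])-[230,190])*8),r['confidence']) for r in finder.place_of('side',n)[:2]])
E
```

```text
tips far/near (outer ends y 13.5) [[327.7 259.5]
 [346.9 321.2]]
head top, eye top c, eye near/far along view [[492.1 235.9]
 [492.3 300.6]
 [392.1 312.4]
 [591.5 289. ]
 [514.  356.8]
 [471.7 247.5]]
[(array([266., 348.]), 0.71)]
[(array([520., 298.]), 0.59)]
```

Call:
jog_arm(plan=[{"x": 0,"y": -0.013,"z": 0.009,"wx": 0,"wy": 0,"wz": 0},{"x": 0,"y": -0.013,"z": 0.009,"wx": 0,"wy": 0,"wz": 0},{"x": 0,"y": -0.013,"z": 0.009,"wx": 0,"wy": 0,"wz": 0},{"x": -0.04,"y": -0.013,"z": 0.009,"wx": 0,"wy": 0,"wz": 0},{"x": -0.08,"y": -0.013,"z": 0.009,"wx": 0,"wy": 0,"wz": 0},{"x": -0.12,"y": -0.013,"z": 0.009,"wx": 0,"wy": 0,"wz": 0},{"x": -0.15,"y": -0.013,"z": 0.009,"wx": 0,"wy": 0,"wz": 0},{"x": -0.17,"y": -0.013,"z": 0.009,"wx": 0,"wy": 0,"wz": 0},{"x": -0.18,"y": -0.013,"z": 0.009,"wx": 0,"wy": 0,"wz": 0},{"x": -0.18,"y": -0.013,"z": 0.009,"wx": 0,"wy": 0,"wz": 0},{"x": -0.18,"y": -0.013,"z": 0.009,"wx": 0,"wy": 0,"wz": 0}])

```text
t: 7.53
eef_pos: [0.5121, -0.0038, 0.0693]
tool_rot: [0.0, 0.112, 0.994, 0.0]
contact_force: [0.1, 0.1, -0.8]
gripper_width: 0.235
```

```bash
python3 -c "
from h import *
chk('pics/a4.png',np.array([.592,-.0214,0]))"
```

```text
t 7.5833 p [ 0.512  -0.0037  0.0693] yaw -12.800404154469945 pitch 0.011670141327920483 roll 0.011968684580891172 pin ahead of origin 0.027909667545966223 lat 0.0004650131106244643 underside 0.06172762667902284 F [-0.9267  0.7283 -0.3313] fwd -1.0651090069319622 w 0.23522450660601926
```

View pics/a4.png

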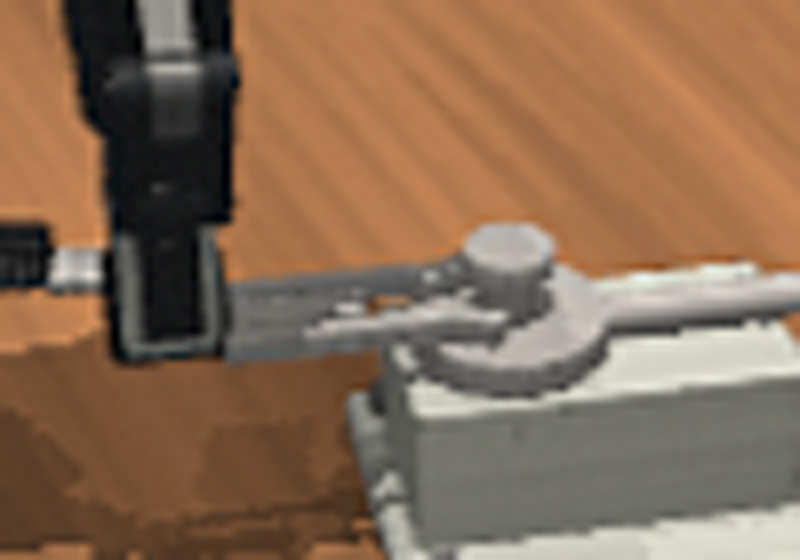

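The picture shows the near leg tip at crop (505,317), in front of the neck, and the far leg behind it under the head. The legs straddle the neck in the groove, so I'll push slowly.

Call:
jog_arm(plan=[{"x": -0.006,"y": 0,"z": 0,"wx": 0,"wy": 0,"wz": 0},{"x": -0.012,"y": 0,"z": 0,"wx": 0,"wy": 0,"wz": 0},{"x": -0.018,"y": 0,"z": 0,"wx": 0,"wy": 0,"wz": 0},{"x": -0.024,"y": 0,"z": 0,"wx": 0,"wy": 0,"wz": 0},{"x": -0.03,"y": 0,"z": 0,"wx": 0,"wy": 0,"wz": 0},{"x": -0.036,"y": 0,"z": 0,"wx": 0,"wy": 0,"wz": 0},{"x": -0.042,"y": 0,"z": 0,"wx": 0,"wy": 0,"wz": 0},{"x": -0.048,"y": 0,"z": 0,"wx": 0,"wy": 0,"wz": 0},{"x": -0.054,"y": 0,"z": 0,"wx": 0,"wy": 0,"wz": 0},{"x": -0.06,"y": 0,"z": 0,"wx": 0,"wy": 0,"wz": 0}])

```text
t: 8.42
eef_pos: [0.5238, -0.0064, 0.0693]
tool_rot: [0.0, 0.111, 0.994, 0.0]
contact_force: [-0.1, 0.2, -1.3]
gripper_width: 0.234
```

Call:
jog_arm(plan=[{"x": -0.005,"y": 0,"z": 0,"wx": 0,"wy": 0,"wz": 0},{"x": -0.01,"y": 0,"z": 0,"wx": 0,"wy": 0,"wz": 0},{"x": -0.015,"y": 0,"z": 0,"wx": 0,"wy": 0,"wz": 0},{"x": -0.02,"y": 0,"z": 0,"wx": 0,"wy": 0,"wz": 0},{"x": -0.025,"y": 0,"z": 0,"wx": 0,"wy": 0,"wz": 0},{"x": -0.03,"y": 0,"z": 0,"wx": 0,"wy": 0,"wz": 0}])

```text
t: 8.92
eef_pos: [0.5288, -0.0077, 0.069]
tool_rot: [-0.001, 0.111, 0.994, -0.0]
contact_force: [-4.0, 0.8, -0.5]
gripper_width: 0.232
```

Call:
jog_arm(plan=[{"x": -0.004,"y": 0,"z": 0,"wx": 0,"wy": 0,"wz": 0},{"x": -0.008,"y": 0,"z": 0,"wx": 0,"wy": 0,"wz": 0},{"x": -0.012,"y": 0,"z": 0,"wx": 0,"wy": 0,"wz": 0},{"x": -0.016,"y": 0,"z": 0,"wx": 0,"wy": 0,"wz": 0},{"x": -0.02,"y": 0,"z": 0,"wx": 0,"wy": 0,"wz": 0},{"x": -0.024,"y": 0,"z": 0,"wx": 0,"wy": 0,"wz": 0}])

```text
t: 9.42
eef_pos: [0.5335, -0.0088, 0.0689]
tool_rot: [-0.001, 0.111, 0.994, -0.0]
contact_force: [-4.3, 0.9, -0.6]
gripper_width: 0.233
```

Call:
jog_arm(plan=[{"x": -0.004,"y": 0,"z": 0,"wx": 0,"wy": 0,"wz": 0},{"x": -0.008,"y": 0,"z": 0,"wx": 0,"wy": 0,"wz": 0},{"x": -0.012,"y": 0,"z": 0,"wx": 0,"wy": 0,"wz": 0},{"x": -0.016,"y": 0,"z": 0,"wx": 0,"wy": 0,"wz": 0},{"x": -0.02,"y": 0,"z": 0,"wx": 0,"wy": 0,"wz": 0},{"x": -0.024,"y": 0,"z": 0,"wx": 0,"wy": 0,"wz": 0}])

```text
t: 9.92
eef_pos: [0.5383, -0.0098, 0.0689]
tool_rot: [-0.001, 0.111, 0.994, -0.0]
contact_force: [-4.5, 1.1, -1.3]
gripper_width: 0.231
```

Call:
jog_arm(plan=[{"x": -0.004,"y": 0,"z": 0,"wx": 0,"wy": 0,"wz": 0},{"x": -0.008,"y": 0,"z": 0,"wx": 0,"wy": 0,"wz": 0},{"x": -0.012,"y": 0,"z": 0,"wx": 0,"wy": 0,"wz": 0},{"x": -0.016,"y": 0,"z": 0,"wx": 0,"wy": 0,"wz": 0}])

```text
t: 10.25
eef_pos: [0.5415, -0.0106, 0.0689]
tool_rot: [-0.001, 0.111, 0.994, -0.0]
contact_force: [-4.9, 0.3, -0.4]
gripper_width: 0.235
```

Call:
jog_arm(plan=[{"x": -0.004,"y": 0,"z": 0,"wx": 0,"wy": 0,"wz": 0},{"x": -0.008,"y": 0,"z": 0,"wx": 0,"wy": 0,"wz": 0},{"x": -0.012,"y": 0,"z": 0,"wx": 0,"wy": 0,"wz": 0},{"x": -0.016,"y": 0,"z": 0,"wx": 0,"wy": 0,"wz": 0}])

```text
t: 10.58
eef_pos: [0.5447, -0.0113, 0.0689]
tool_rot: [-0.001, 0.111, 0.994, -0.0]
contact_force: [-4.4, 1.0, -0.4]
gripper_width: 0.231
```

Call:
jog_arm(plan=[{"x": -0.004,"y": 0,"z": 0,"wx": 0,"wy": 0,"wz": 0},{"x": -0.008,"y": 0,"z": 0,"wx": 0,"wy": 0,"wz": 0},{"x": -0.012,"y": 0,"z": 0,"wx": 0,"wy": 0,"wz": 0}])

```text
t: 10.83
eef_pos: [0.5471, -0.0119, 0.0689]
tool_rot: [-0.001, 0.111, 0.994, -0.0]
contact_force: [-5.6, 0.5, -0.9]
gripper_width: 0.233
```

Still sliding, 19 mm so far.

Call:
jog_arm(plan=[{"x": -0.004,"y": 0,"z": 0,"wx": 0,"wy": 0,"wz": 0},{"x": -0.008,"y": 0,"z": 0,"wx": 0,"wy": 0,"wz": 0},{"x": -0.012,"y": 0,"z": 0,"wx": 0,"wy": 0,"wz": 0}])

```text
t: 11.08
eef_pos: [0.5495, -0.0125, 0.0689]
tool_rot: [-0.001, 0.111, 0.994, -0.0]
contact_force: [-5.7, 1.0, -0.5]
gripper_width: 0.23
```

Call:
jog_arm(plan=[{"x": -0.004,"y": 0,"z": 0,"wx": 0,"wy": 0,"wz": 0},{"x": -0.008,"y": 0,"z": 0,"wx": 0,"wy": 0,"wz": 0},{"x": -0.012,"y": 0,"z": 0,"wx": 0,"wy": 0,"wz": 0}])

```text
t: 11.33
eef_pos: [0.5516, -0.013, 0.0688]
tool_rot: [-0.001, 0.111, 0.994, -0.0]
contact_force: [-6.2, 0.7, -0.3]
gripper_width: 0.234
```

Call:
jog_arm(plan=[{"x": -0.004,"y": 0,"z": 0,"wx": 0,"wy": 0,"wz": 0},{"x": -0.008,"y": 0,"z": 0,"wx": 0,"wy": 0,"wz": 0},{"x": -0.012,"y": 0,"z": 0,"wx": 0,"wy": 0,"wz": 0}])

```text
t: 11.58
eef_pos: [0.5523, -0.0132, 0.0683]
tool_rot: [-0.003, 0.111, 0.994, -0.0]
contact_force: [-9.1, 2.6, 1.7]
gripper_width: 0.236
```

Call:
jog_arm(plan=[{"x": -0.004,"y": 0,"z": -0.003,"wx": 0,"wy": 0,"wz": 0},{"x": -0.008,"y": 0,"z": -0.003,"wx": 0,"wy": 0,"wz": 0},{"x": -0.01,"y": 0,"z": -0.003,"wx": 0,"wy": 0,"wz": 0}])

```text
t: 11.83
eef_pos: [0.5523, -0.0132, 0.0684]
tool_rot: [-0.005, 0.111, 0.994, -0.0]
contact_force: [-9.6, 2.9, 2.1]
gripper_width: 0.232
```

```bash
python3 -c "
from h import *
chk('pics/a5.png',np.array([.592,-.0214,0]))"
```

```text
t 11.8833 p [ 0.5522 -0.0132  0.0684] yaw -12.762336870714554 pitch -0.5880200912611678 roll -0.07976484193161905 pin ahead of origin -0.012711145977950013 lat 0.0008583418905482537 underside 0.06077444110088338 F [-8.6596  2.9146  1.7228] fwd -9.106722430289748 w 0.23468928250048088
```

Call:
jog_arm(plan=[{"x": -0.004,"y": 0,"z": -0.006,"wx": 0,"wy": -0.005,"wz": 0},{"x": -0.008,"y": 0,"z": -0.007,"wx": 0,"wy": -0.006,"wz": 0},{"x": -0.012,"y": 0,"z": -0.007,"wx": 0,"wy": -0.006,"wz": 0},{"x": -0.015,"y": 0,"z": -0.007,"wx": 0,"wy": -0.006,"wz": 0}])

```text
t: 12.22
eef_pos: [0.5531, -0.0135, 0.0692]
tool_rot: [0.002, 0.111, 0.994, -0.001]
contact_force: [-9.6, 2.3, 0.4]
gripper_width: 0.234
```

```bash
python3 -c "
from h import *
chk('pics/a5.png',np.array([.592,-.0214,0]))"
```

```text
t 12.2667 p [ 0.5532 -0.0134  0.0691] yaw -12.737782746148614 pitch 0.25771602302498986 roll -0.11336597802201644 pin ahead of origin -0.01472321842364635 lat 0.0009338253812485813 underside 0.06152178756725312 F [-8.3069  1.8356 -0.8033] fwd -8.510759623050022 w 0.23384528227801038
```

Call:
jog_arm(plan=[{"x": -0.005,"y": 0,"z": -0.001,"wx": 0,"wy": 0,"wz": 0},{"x": -0.01,"y": 0,"z": -0.002,"wx": 0,"wy": 0,"wz": 0},{"x": -0.015,"y": 0,"z": -0.002,"wx": 0,"wy": -0.001,"wz": 0},{"x": -0.02,"y": 0,"z": -0.003,"wx": 0,"wy": -0.002,"wz": 0}])

```text
t: 12.6
eef_pos: [0.5547, -0.0139, 0.0689]
tool_rot: [0.003, 0.111, 0.994, -0.002]
contact_force: [-8.8, 1.7, -1.8]
gripper_width: 0.235
```

```bash
python3 -c "
from h import *
chk('pics/a5.png',np.array([.592,-.0214,0]))"
```

```text
t 12.65 p [ 0.5549 -0.0139  0.0689] yaw -12.712773400201884 pitch 0.37570345481581735 roll -0.15364066623852515 pin ahead of origin -0.016643626824204873 lat 0.0010753764333870097 underside 0.06130805448525239 F [-8.0365  1.4424 -0.4706] fwd -8.15986537587226 w 0.23335085962857166
```

Call:
jog_arm(plan=[{"x": -0.005,"y": 0,"z": 0,"wx": 0,"wy": 0,"wz": 0},{"x": -0.01,"y": 0,"z": -0.001,"wx": 0,"wy": 0,"wz": 0},{"x": -0.015,"y": 0,"z": -0.002,"wx": 0,"wy": 0,"wz": 0},{"x": -0.02,"y": 0,"z": -0.002,"wx": 0,"wy": 0,"wz": 0}])

```text
t: 12.98
eef_pos: [0.5572, -0.0145, 0.0687]
tool_rot: [0.001, 0.111, 0.994, -0.002]
contact_force: [-5.8, 1.8, -1.4]
gripper_width: 0.232
```

```bash
python3 -c "
from h import *
chk('pics/a5.png',np.array([.592,-.0214,0]))"
```

```text
t 13.0333 p [ 0.558  -0.0146  0.0689] yaw -12.69691688057604 pitch 0.2631231560786635 roll -0.1702728841738862 pin ahead of origin -0.019624418950075953 lat 0.0010549954139603595 underside 0.06127402560176511 F [-5.4686  0.9063 -2.4463] fwd -5.54524258286086 w 0.23417212010967706
```

Call:
jog_arm(plan=[{"x": -0.004,"y": 0,"z": 0,"wx": 0,"wy": 0,"wz": 0},{"x": -0.008,"y": 0,"z": 0,"wx": 0,"wy": 0,"wz": 0},{"x": -0.012,"y": 0,"z": 0,"wx": 0,"wy": 0,"wz": 0},{"x": -0.015,"y": 0,"z": 0,"wx": 0,"wy": 0,"wz": 0}])

```text
t: 13.37
eef_pos: [0.5628, -0.0156, 0.0695]
tool_rot: [0.004, 0.111, 0.994, -0.002]
contact_force: [0.8, 0.4, -0.2]
gripper_width: 0.237
```

```bash
python3 -c "
from h import *
chk('pics/a5.png',np.array([.592,-.0214,0]))"
```

```text
t 13.4167 p [ 0.563  -0.0157  0.0696] yaw -12.71571256221356 pitch 0.4864877258239093 roll -0.1387112636398867 pin ahead of origin -0.025024553381707743 lat 0.0009682292472298911 underside 0.061973501445891345 F [ 0.1234 -0.2178 -1.8516] fwd 0.15262913129147695 w 0.23247570221673422
```

The push fell to about 0 N, so it has snapped. Next, a gentle push until the tongue meets the neck.

Call:
jog_arm(plan=[{"x": -0.003,"y": 0,"z": 0,"wx": 0,"wy": 0.001,"wz": 0},{"x": -0.006,"y": 0,"z": 0,"wx": 0,"wy": 0.001,"wz": 0},{"x": -0.009,"y": 0,"z": 0,"wx": 0,"wy": 0.001,"wz": 0},{"x": -0.012,"y": 0,"z": 0,"wx": 0,"wy": 0.001,"wz": 0},{"x": -0.014,"y": 0,"z": 0,"wx": 0,"wy": 0.001,"wz": 0}])

```text
t: 13.83
eef_pos: [0.5651, -0.0161, 0.0695]
tool_rot: [0.002, 0.111, 0.994, -0.001]
contact_force: [-4.5, 0.3, 1.8]
gripper_width: 0.237
```

```bash
python3 -c "
from h import *
chk('pics/a5.png',np.array([.592,-.0214,0]))"
```

```text
t 13.8833 p [ 0.5651 -0.0161  0.0695] yaw -12.710917691356329 pitch 0.23477796368227533 roll -0.14447409242405906 pin ahead of origin -0.026926103882461125 lat 0.00094593013448223 underside 0.06192772283973246 F [-3.8319 -0.1669  1.2689] fwd -3.6960368920576965 w 0.23371502889197465
```

View pics/a5.png

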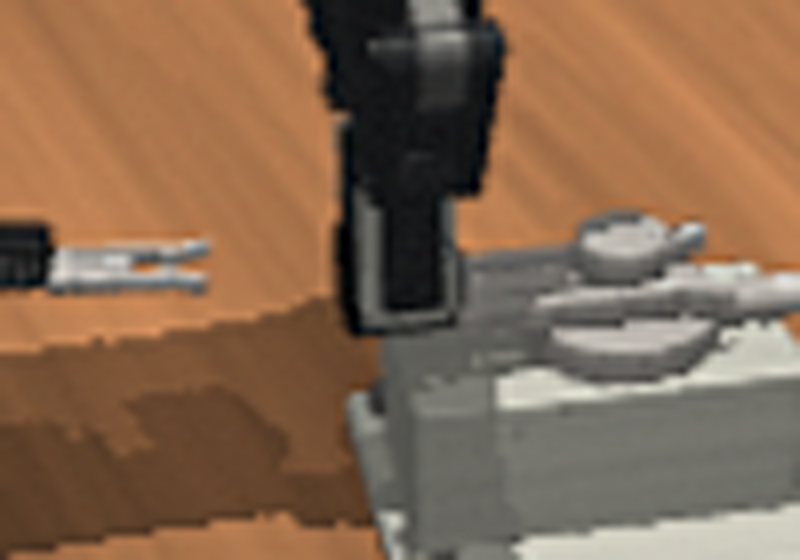

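The legs are past the neck under the head, with the tips at crop (705,235) and about (740,300). One more small push to confirm the tongue is seated.

Call:
jog_arm(plan=[{"x": -0.004,"y": 0,"z": 0,"wx": 0,"wy": 0,"wz": 0},{"x": -0.008,"y": 0,"z": 0,"wx": 0,"wy": 0,"wz": 0},{"x": -0.012,"y": 0,"z": 0,"wx": 0,"wy": 0,"wz": 0},{"x": -0.016,"y": 0,"z": 0,"wx": 0,"wy": 0,"wz": 0},{"x": -0.02,"y": 0,"z": 0,"wx": 0,"wy": 0,"wz": 0}])

```text
t: 14.3
eef_pos: [0.5654, -0.0162, 0.0689]
tool_rot: [-0.002, 0.11, 0.994, -0.001]
contact_force: [-14.5, 3.8, 10.2]
gripper_width: 0.231
```

```bash
python3 -c "
from h import *
chk('pics/a6.png',np.array([.592,-.0214,0]))"
```

```text
t 14.35 p [ 0.5654 -0.0162  0.0688] yaw -12.67634849658734 pitch -0.1976678206276045 roll -0.19310063677369857 pin ahead of origin -0.02671645076995698 lat 0.0010028617355379672 underside 0.061186018571185795 F [-10.7806   3.4717   5.8493] fwd -11.299774825174357 w 0.23340946542677626
```

The force rose steeply to 15 N over 0.3 mm, so the tongue is seated. Relaxing, letting go and lifting off.

Call:
jog_arm(plan=[{"x": 0,"y": 0,"z": -0.003,"wx": 0,"wy": 0,"wz": 0},{"x": 0,"y": 0,"z": -0.003,"wx": 0,"wy": 0,"wz": 0},{"x": 0,"y": 0,"z": -0.003,"wx": 0,"wy": 0,"wz": 0}])

```text
t: 14.6
eef_pos: [0.5652, -0.0161, 0.0692]
tool_rot: [-0.002, 0.11, 0.994, -0.001]
contact_force: [-2.7, 1.1, -0.2]
gripper_width: 0.234
```

Call:
jog_arm(plan=[{"x": 0,"y": 0,"z": 0,"wx": 0,"wy": 0,"wz": 0},{"x": 0,"y": 0,"z": 0,"wx": 0,"wy": 0,"wz": 0},{"x": 0,"y": 0,"z": 0,"wx": 0,"wy": 0,"wz": 0},{"x": 0,"y": 0,"z": 0,"wx": 0,"wy": 0,"wz": 0},{"x": 0,"y": 0,"z": 0,"wx": 0,"wy": 0,"wz": 0},{"x": 0,"y": 0,"z": 0,"wx": 0,"wy": 0,"wz": 0},{"x": 0,"y": 0,"z": 0,"wx": 0,"wy": 0,"wz": 0}], hand=0.2)

```text
t: 15.18
eef_pos: [0.5654, -0.0161, 0.0693]
tool_rot: [-0.002, 0.11, 0.994, -0.001]
contact_force: [0.1, -0.4, -0.5]
gripper_width: 0.6
```

Call:
jog_arm(plan=[{"x": 0,"y": 0,"z": -0.05,"wx": 0,"wy": 0,"wz": 0},{"x": 0,"y": 0,"z": -0.15,"wx": 0,"wy": 0,"wz": 0},{"x": 0,"y": 0,"z": -0.3,"wx": 0,"wy": 0,"wz": 0},{"x": 0.1,"y": 0.1,"z": -0.45,"wx": 0,"wy": 0,"wz": 0},{"x": 0.2,"y": 0.3,"z": -0.55,"wx": 0,"wy": 0,"wz": 0},{"x": 0.2,"y": 0.5,"z": -0.6,"wx": 0,"wy": 0,"wz": 0},{"x": 0.2,"y": 0.7,"z": -0.6,"wx": 0,"wy": 0,"wz": 0},{"x": 0.2,"y": 0.9,"z": -0.6,"wx": 0,"wy": 0,"wz": 0},{"x": 0.2,"y": 1.0,"z": -0.6,"wx": 0,"wy": 0,"wz": 0},{"x": 0.2,"y": 1.0,"z": -0.6,"wx": 0,"wy": 0,"wz": 0},{"x": 0.2,"y": 1.0,"z": -0.6,"wx": 0,"wy": 0,"wz": 0}])

```text
t: 16.1
eef_pos: [0.5706, 0.1898, 0.1892]
tool_rot: [-0.002, 0.109, 0.994, -0.001]
contact_force: [-0.3, -0.0, 0.3]
gripper_width: 0.601
```

```bash
python3 - <<'E'
from h import *
a=shot('side');b=shot('top')
cv2.imwrite('pics/a7.png',np.hstack([cv2.resize(x,(400,500),interpolation=cv2.INTER_CUBIC) for x in(a[190:260,270:326],b[185:260,255:315])]))
for n in('stapler','bolt','mug'):
  for c in('side','top'): print(n,c,[(np.round(r['location'],1),round(r['confidence'],2)) for r in finder.place_of(c,n)[:1]])
print(monitor.get_obs()['t'])
E
```

```text
stapler side [(array([322.6, 355.9]), 0.86)]
stapler top [(array([385.3, 246.7]), 0.84)]
bolt side [(array([435.8, 337.9]), 0.69)]
bolt top [(array([399. , 183.2]), 0.62)]
mug side [(array([291.9, 174.2]), 0.76)]
mug top []
16.5
```

View pics/a7.png

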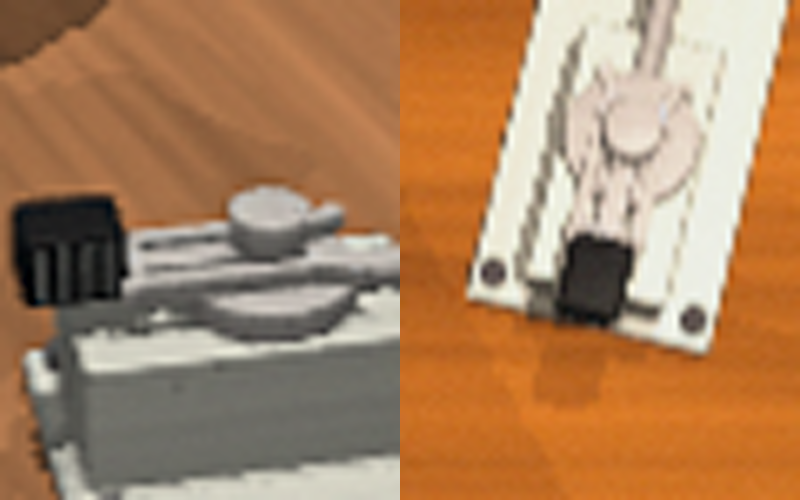

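The clip sits around the neck under the head: head at crop (268,215) in the side view and (635,125) in the top view. The tips are past the pin, it lies level and the gripper is clear. The side-view positions of the bystanders moved by about 2 px at most.

```bash
python3 -c "
from h import *
print(bot.hand_in())"
```

```text
the job is handed in; nothing more can be done
None
```

The larger black-gripped clip is snapped onto the pin's neck, between the strut's eye and the head, and I let go of it. I handed the job in at about 16.5 s; no verdict was reported.

- **Push:** The pin slid back about 23 mm at around 5 N and then stood firm. Springing the clip over the neck took 8–10 N. The force then dropped to about 0 as it snapped on. A last push rose to about 15 N along the push (about 18 N in all) over 0.3 mm, which I took as the tongue meeting the neck. Forces were read only at the end of each short step. The readings stayed below the 25 N limit.
- **Final pictures:** From the side and the top the clip lies level around the neck under the head, with its tips past the pin. The gripper is clear and reads no contact force.
- **Bystanders:** The stapler, bolt and mug stayed within about 2 px of their first positions in the side view, which is the detector's noise. The final detection missed the mug in the top view.
- **Disagreement:** The two cameras differed by about 3–4 mm on where the pin stood. I relied on the clip's position relative to the pin in the side view instead, and the clip went in without trouble.

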